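# Slide the praline mould home and start the vibrating table

### The arm

A 6-joint arm with a two-finger parallel gripper is mounted at the origin on the work surface. World frame = base frame: x ahead of the robot, y to its left, z up, the work surface at z = 0. Lengths are in m, angles in rad, forces in N, time in s.
With the tool pointing down it reaches from about 0.3 to 0.875 m from the base axis. Payload 6.4 kg.
Tool frame: the origin (TCP) lies on the centre line of the jaws, within the pads' length; the fingertips stand 14 mm ahead of it and the grasp point (between the pads) lies 5 mm behind it; z points along the fingers, y is the line along which they close (so a half turn about z gives the same grasp; the last joint's range is limited). The gripper opens to 88 mm and grips with 3 to 60 N. Pads are 18 mm wide; open, the fingers measure 123 mm over their backs; the gripper's body (75 mm by 187 mm) begins 45 mm behind the grasp point.
Start: joints at [1.069, 0.181, 1.607, -0, 1.354, -0.206], TCP at [0.168, 0.55, 0.253] pointing down, gripper open.
Joint ranges: [-2.99, 2.99], [-0.89, 2.07], [0.3, 2.58], [-1.14, 4.28], [0, 2.63], [-3.12, 3.12]. Speed limits (rad/s): [2.57, 2.57, 3.01, 3.14, 3.14, 3.14].

### API

Orientations are given as a 3x3 rotation matrix whose columns are the frame's x, y, z axes.
In Python, from cell import ctrl gives the robot as it stands.
- The arm moves only by the tool arm_command, never from a script. Its argument "targets" is text: rows parted by semicolons, each of 7 numbers parted by spaces: the gripper command: -1 is shut, 1 is fully open, values between are in proportion, then the shift along the world's x, y, z in units of 30 cm (1.0 is 30 cm), then the turn, a rotation vector about the world's x, y, z in units of 180 degrees (1.0 is 180 degrees). A call has 1 to 10 rows; each row is the pose to reach, as a shift and turn from the pose commanded when the call began, turning the shorter way round; what a row does not reach only later rows make up. A row lasts 1/12 s, in which the tool goes at most 41.7 mm and 7.16 degrees, less where a joint would pass 70% of its speed; a pose out of reach is approached as far as the arm can. A call with a number of a shift or a turn outside -1 to 1 is refused whole. A call with a gripper value outside its range is refused whole. The fingers move at their own pace and stop on an object; "newtons" is the grip in N (left out, the last holds). Time passes only in rows, so rows that repeat a pose let the fingers close. It gives the time, the measured TCP pose, the force, the opening and the grip force at its end, in the units of the state.
- ctrl.sense(): the state, without advancing time (a new reading comes with each control period).
- ctrl.capture(name): name is "scene" or "top" or "wrist"; returns the picture (480x640x3 uint8, red, green, blue); there is no depth.
- ctrl.calibration(name): a dict with "fx", "fy", "cx", "cy" (pixels), "position" and "rotation" of the camera in the world; the wrist camera has in their place "tool_from_camera" (4x4, takes a point from camera to tool coordinates, whose origin is the TCP and whose axes are the flange's). Camera axes: x right, y down, z forward; pixel columns grow to the right and rows downward; lengths in m; the calibration is good to about 2 mm. A picture is of the moment at which its call begins: read the wrist's pose just before it. calibration takes no time and is no camera call.
- ctrl.sign_off(): hands the job in; it is judged then, once.
Trained networks look in the newest picture that a camera, given by its name, has taken for a name from the list of things; names that differ only in an ending like _2 or _b are one class to them, and where a whole thing is asked for, a point or a joint stands for the part that bears it (a point fixed in the world has none). Each returns a list of dicts, best first, with "confidence" (0 to 1); they miss things now and then, are a little off and sometimes report something else, mostly with a low value. They report only what shows in the picture. A call takes as long as a camera call. They do not tell look-alikes from the thing itself.
- ctrl.masks_of(camera, label): "pixels" (480x640 bool, what is visible of it) and "location" ([column, row] in pixels, amid what is visible of it).
The state is a dict: "time_s": time; "joint_pos": joint angles; "joint_velocities": joint speeds; "effort": joint torques, N m; "position": TCP position; "tool_rot": TCP orientation; "ft_force": force on the tool from outside, world axes, zero at the start; "ft_torque": the same for the moment, N m; "opening": finger opening in m; "grasp_force": force on a finger pad.
Only numpy, scipy, OpenCV 4.12 (cv2) and the standard library are available. Lean on these libraries where they do the work, as an engineer would, in place of code of your own. Each camera call takes 0.05 s, during which the arm holds its last target. There are 200 camera calls.

### The job

With the fingertips, without gripping or lifting anything, gently slide the filled chocolate mould along the vibrating table's channel until it rests against the black rubber stop. Then press the green button on the cream control box lightly but fully down, let it come back up and withdraw, with the mould still against the stop. Do not press the red, yellow or blue button, and leave the loose things on the worktop where they are.

Things in the scene. Friction and masses are not known exactly. Their poses are not given: they have to be found in the camera images.
- shaker: fixed vibrating table, cream body, steel platen 320 x 190 mm with its flat top at z = 75 mm. Origin at worktop height under its centre; x along the channel to the stop (roughly away from the robot), y left. Two rails 16 mm high, from x = -140 mm to the stop, leave a channel 138 mm wide about y = 0, open at the near end
- stop (a point): centre of the near face of the fixed black rubber stop across the channel's far end: x = +140 mm in the vibrating table's frame, 11 mm above the platen (the stop is 22 mm high)
- mould: loose chocolate mould, pale blue with 20 dark filled cavities, 170 (x) x 130 (y) x 26 (z) mm, about 0.5 kg, flat on the platen in the channel, 4 mm play each side. Origin: centre of its underside; x along its length to the stop. Home against the stop its origin is 85 mm short of the stop's face; it starts 40 to 80 mm before that
- panel: fixed cream control box, 170 x 170 x 70 mm high, origin at the centre of its underside, z up. On its flat top are four round buttons (green, red, yellow, blue, in changing order) at the corners of a 70 mm square; each cap stands 23 mm above the box top in a round dark housing 44 mm across and 12 mm high
- green (a joint): green round push button of 32 mm diameter on the control box. Joint value: how far it is pressed, 0 up to 0.007 m fully down (about 1.5 N to start, 5 N at full depth, springs back up)
- green_top (a point): centre of the top face of the green button's cap (93 mm above the worktop when up); it is pressed straight down
- red (a joint): red round push button of 32 mm diameter on the control box. Joint value: how far it is pressed, 0 up to 0.007 m fully down (about 1.5 N to start, 5 N at full depth, springs back up)
- red_top (a point): centre of the top face of the red button's cap (93 mm above the worktop when up); it is pressed straight down
- yellow (a joint): yellow round push button of 32 mm diameter on the control box. Joint value: how far it is pressed, 0 up to 0.007 m fully down (about 1.5 N to start, 5 N at full depth, springs back up)
- yellow_top (a point): centre of the top face of the yellow button's cap (93 mm above the worktop when up); it is pressed straight down
- blue (a joint): blue round push button of 32 mm diameter on the control box. Joint value: how far it is pressed, 0 up to 0.007 m fully down (about 1.5 N to start, 5 N at full depth, springs back up)
- blue_top (a point): centre of the top face of the blue button's cap (93 mm above the worktop when up); it is pressed straight down
- ivory_praline: loose ivory-coloured domed praline, 32 mm across, 20 high; origin on its underside, about the middle
- dark_praline: loose dark-brown domed praline, 32 mm across, 20 high; origin on its underside, about the middle
- cutter: loose round steel cutter ring, 60 mm across, 40 high; origin on its underside, about the middle
- jar: loose brown jar with white cap, 60 mm across, 85 high; origin on its underside, about the middle
- bowl: loose white bowl, 100 mm across, 50 high; origin on its underside, about the middle
- canister: loose yellow sprinkles canister, 50 mm across, 70 high; origin on its underside, about the middle
- green_base: dark round housing of the green button, 44 mm across, 12 mm high, fixed on the box top; origin at the centre of its underside
Mind the look-alikes: they are no part of the job. What is meant by the mould is not orange, and is the smaller of those in its own colour.

How it is judged:
On the way, in this order (a step that is already met when the one before it is completed fails the run):
1. the mould lies against the rubber stop (x of mould in the frame of shaker above 0.051 m and z of mould in the frame of shaker below 0.08 m and linear speed of mould below 0.01 m/s), for 0.2 s.
2. the green button is pressed down (x of mould in the frame of shaker above 0.051 m and value of joint green above 0.005 m), for 0.05 s.
3. the green button is up again (x of mould in the frame of shaker above 0.051 m and value of joint green below 0.0015 m), for 0.1 s.
At the end, for the whole second after the job is handed in: The mould lies flat on the platen within 4 mm of the rubber stop, at rest; the green button, which was pressed at least 5 mm of its 7 mm after the mould was home, is up again; the other buttons are up; the loose things are within 20 mm of where they stood (all of step 3 and z of mould in the frame of shaker below 0.08 m and linear speed of mould below 0.01 m/s and value of joint each of red, yellow, blue below 0.0015 m and distance of each of ivory_praline, dark_praline, cutter, jar, bowl, canister from where it was at the start of the episode below 0.02 m); the robot touches nothing.
It fails at once if the mould is lifted or tipped by more than a few mm (z of mould in the frame of shaker above 0.085 m or angle between mould's own z axis and vertical above 0.12 rad).
It fails at once if the red, yellow or blue button is pressed (value of joint any of red, yellow, blue above 0.0015 m).
It fails at once if the green button is pressed before the mould is home (value of joint green above 0.003 m and not (x of mould in the frame of shaker above 0.051 m)).
It fails at once if the mould or the green button is pushed harder than 40 N (contact force between the fingers and mould above 40 N or contact force between the fingers and green_base above 40 N).
It fails at once if a loose bystander is moved by more than 20 mm (distance of any of ivory_praline, dark_praline, cutter, jar, bowl, canister from where it was at the start of the episode above 0.02 m).
It also fails if it takes over 48 s, if anything falls off the work surface, if the arm or the gripper's body presses on something with over 40 N, if the wrist force passes 120 N, or if a joint passes its speed limit or range.

## Working session

There is one attempt and no reset: what is moved stays moved. The work goes in short steps, Python scripts to look and compute and a tool call to move; the robot and the scene stay as the last step left them, time stands still between calls to the robot, and variables do not carry over. Pictures are saved under pics/ and viewed, at most 10 in all, crops included, and the job is handed in when it is done.

Besides the shell and the picture viewer there is one more tool, called after "Request:" as a command line: name --argument value ..., lists and objects as JSON in quotes. arm_command: Moves the arm, as the interface text tells. Shifts and turns lie within -1 to 1; 1 stands for 30 cm of shift or 180 degrees of turn. Its arguments: {"type":"object","properties":{"targets":{"type":"string"},"newtons":{"type":"number"}},"required":["targets"]}

```bash
mkdir -p pics; cat > h.py <<'E'
import numpy as np, cv2
from cell import ctrl
def save(cam,name):
    im=ctrl.capture(cam); cv2.imwrite('pics/'+name,im[:,:,::-1]); return im
def ray(cam,px,z,st=None):
    c=ctrl.calibration(cam)
    d=np.array([(px[0]-c['cx'])/c['fx'],(px[1]-c['cy'])/c['fy'],1.])
    if 'position' in c: R=np.array(c['rotation']);p=np.array(c['position'])
    else:
        T=np.array(c['tool_from_camera']);Rt=np.array(st['tool_rot'])
        R=Rt@T[:3,:3];p=np.array(st['position'])+Rt@T[:3,3]
    d=R@d
    return p+d*(z-p[2])/d[2]
E
python3 - <<'E'
from h import *
np.set_printoptions(precision=4,suppress=True)
save('scene','s1.png')
save('top','t1.png')
for l in ['mould','shaker','panel','green','red','jar','bowl','canister','cutter','ivory_praline','dark_praline']:
    for r in ctrl.masks_of('top',l): print(l,round(r['confidence'],2),r['location'],r['pixels'].sum(),ray('top',r['location'],{'mould':.101,'green':.093,'red':.093}.get(l,.05)))
c=ctrl.calibration('top');print(c)
s=ctrl.sense();print(s['time_s'],s['position'],s['tool_rot'],s['opening'])
E
```

```text
mould 0.84 [192.7, 377.9] 8128 [0.1771 0.2843 0.101 ]
mould 0.74 [252.3, 200.6] 4871 [0.552  0.1583 0.101 ]
mould 0.73 [451.5, 344.5] 4501 [ 0.2421 -0.2631  0.101 ]
mould 0.65 [393.2, 189.9] 172 [ 0.5727 -0.1443  0.101 ]
mould 0.17 [252.8, 161.8] 7677 [0.636  0.1571 0.101 ]
shaker 0.96 [249.4, 165.4] 7667 [0.6377 0.1708 0.05  ]
shaker 0.31 [426.2, 226.7] 149 [ 0.4971 -0.2221  0.05  ]
panel 0.83 [404.9, 210.2] 4641 [ 0.5344 -0.1753  0.05  ]
green 0.72 [392.8, 190.5] 164 [ 0.5726 -0.1443  0.093 ]
green 0.53 [250.1, 200.3] 4907 [0.5537 0.164  0.093 ]
red 0.53 [426.1, 196.9] 134 [ 0.5581 -0.216   0.093 ]
jar 0.93 [159.5, 208.7] 739 [0.5421 0.3707 0.05  ]
jar 0.64 [321.3, 261.5] 141 [0.4217 0.0118 0.05  ]
bowl 0.66 [511.9, 196.4] 1556 [ 0.5634 -0.4147  0.05  ]
canister 0.56 [510.4, 248.1] 563 [ 0.4479 -0.4084  0.05  ]
cutter 0.84 [152.4, 263.4] 323 [0.4206 0.3855 0.05  ]
cutter 0.24 [513.1, 244.6] 587 [ 0.4557 -0.4146  0.05  ]
ivory_praline 0.57 [319.6, 260.3] 159 [0.4244 0.0156 0.05  ]
ivory_praline 0.3 [512.3, 244.7] 520 [ 0.4555 -0.4128  0.05  ]
dark_praline 0.48 [251.5, 202.4] 4709 [0.5545 0.1662 0.05  ]
{'fx': 618.0293190330661, 'fy': 618.0293190330661, 'cx': 329.59599198223907, 'cy': 243.5928476971401, 'position': array([ 0.3822, -0.0001,  1.4193]), 'rotation': array([[-0.0085, -0.9983,  0.0576],
       [-1.    ,  0.0082, -0.005 ],
       [ 0.0045, -0.0577, -0.9983]])}
0.65 [0.1676 0.55   0.2527] [[-0.9566  0.2915  0.    ]
 [ 0.2915  0.9566  0.    ]
 [ 0.      0.     -1.    ]] 0.08764036594973168
```

View pics/t1.png

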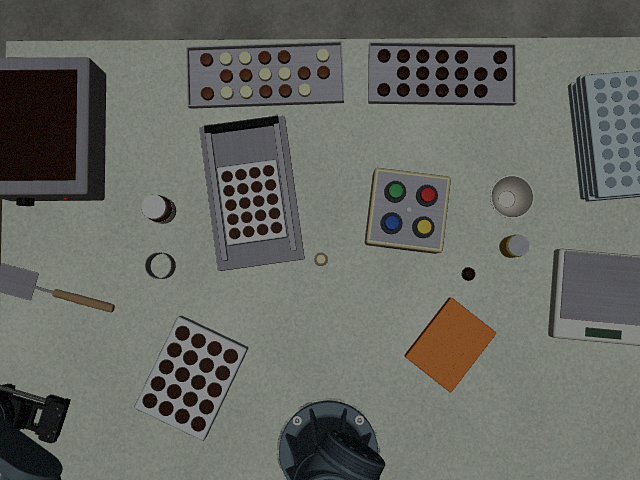

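View pics/s1.png

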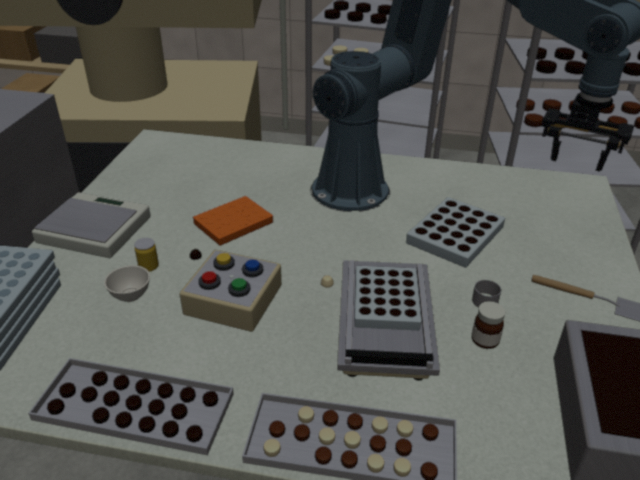

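The top view shows these mould look-alikes: pale blue in the channel at (252,202), a larger pale blue one at (192,378), an orange one at (451,345), and a stack at (610,130). I choose (252,202), the smaller pale blue one in the channel. The green button is at (395,191), top left on the box, with blue nearest the robot below it. I'll check the choice in a close crop.

```bash
python3 - <<'E'
from h import *
np.set_printoptions(precision=4,suppress=True)
im=cv2.imread('pics/t1.png')
cv2.imwrite('pics/c1.png',cv2.resize(im[105:280,190:460],None,fx=2.9,fy=2.9,interpolation=cv2.INTER_CUBIC))
r=[r for r in ctrl.masks_of('top','mould') if abs(r['location'][0]-252)<8 and abs(r['location'][1]-201)<8][0]
pts=np.argwhere(r['pixels'])[:,::-1].astype(np.float32)
w=np.array([ray('top',p,.101)[:2] for p in pts],np.float32)
print('mould',cv2.minAreaRect(w)); print(cv2.boxPoints(cv2.minAreaRect(w)))
hsv=cv2.cvtColor(im,cv2.COLOR_BGR2HSV)
for n,lo,hi in [('green',(45,100,40),(80,255,255)),('red',(170,100,60),(180,255,255)),('blue',(100,150,40),(125,255,255)),('yellow',(20,120,60),(32,255,255))]:
    m=cv2.inRange(hsv,lo,hi); m[:170]=0;m[250:]=0;m[:,:370]=0;m[:,450:]=0
    _,_,st,c=cv2.connectedComponentsWithStats(m); k=1+st[1:,4].argmax(); print(n,st[k,4],c[k],ray('top',c[k],.093))
E
```

```text
Traceback (most recent call last):
  File "h.py", line 6, in ray
    c=ctrl.calibration(cam)
ValueError: time passes only in moves, steps and waits
```

View pics/c1.png

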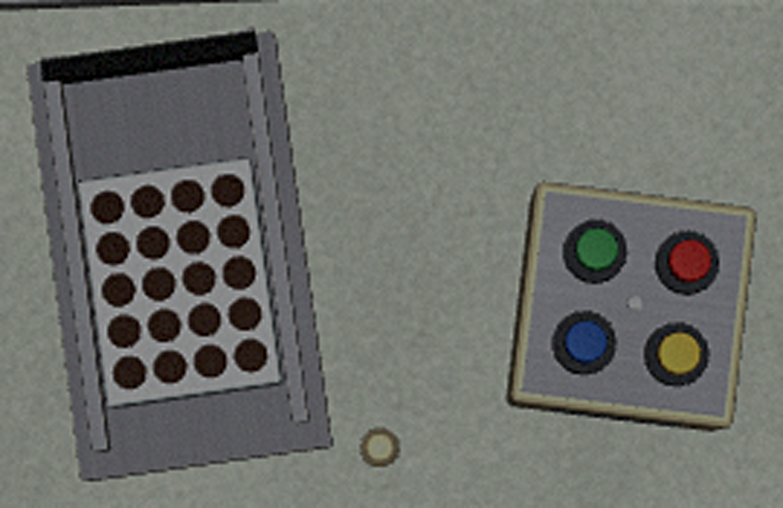

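The crop confirms it: the pale mould with 20 dark cavities sits in the channel with corners near (80,183), (250,160), (282,380) and (110,406), and the black stop is above. Green is at crop (597,249), top left, with red to its right and blue below. The calibration calls hit a limit, so I'll cache them.

```bash
sed -i 's/^def ray/import functools\n@functools.lru_cache\ndef cal(cam): return ctrl.calibration(cam)\ndef ray/; s/c=ctrl.calibration(cam)$/c=cal(cam)/; s/def cal(cam): return cal/def cal(cam): return ctrl.cal/' h.py
python3 - <<'E'
from h import *
np.set_printoptions(precision=4,suppress=True)
P=lambda u,v,z: ray('top',(190+u/2.9-.3,105+v/2.9-.3),z)[:2]
m=[P(80,183,.101),P(250,160,.101),P(282,380,.101),P(110,406,.101)]
print('mould FL FR NR NL',*m,'c',np.mean(m,0),'sides',[np.linalg.norm(m[i]-m[i-1]) for i in range(4)])
s=[P(44,81,.097),P(257,53,.097)];print('stop near top edge',s)
for a,b in [((50,85),(94,451)),((247,56),(296,422))]:
    a=P(*a,.091);b=P(*b,.091);print('rail',a,b,np.degrees(np.arctan2(*(a-b)[::-1])),np.linalg.norm(a-b))
for n,u,v in [('green',597,249),('red',689,261),('blue',585,341),('yellow',679,353)]: print(n,P(u,v,.093))
print(ctrl.sense()['time_s'])
c=cal('wrist');print(c['tool_from_camera'],c['fx'],c['cx'],c['cy'])
E
```

```text
mould FL FR NR NL [0.6235 0.2334] [0.6398 0.1074] [0.4759 0.0844] [0.4577 0.211 ] c [0.5492 0.1591] sides [np.float64(0.16728873728292953), np.float64(0.1270918335503251), np.float64(0.16549522260689656), np.float64(0.12795505929112166)]
stop near top edge [array([0.7012, 0.2611]), array([0.7212, 0.1022])]
rail [0.6996 0.2578] [0.425  0.2245] 6.930047474656848 0.276604345189092
rail [0.7205 0.1102] [0.4453 0.0748] 7.329850976779573 0.27751847017421577
green [ 0.5724 -0.1502]
red [ 0.5629 -0.2187]
blue [ 0.5037 -0.1403]
yellow [ 0.4942 -0.21  ]
0.7
[[-0.0009 -0.9656 -0.2601  0.0659]
 [ 1.     -0.0005 -0.0016  0.0002]
 [ 0.0014 -0.2601  0.9656 -0.1317]
 [ 0.      0.      0.      1.    ]] 430.921166402813 320.61318928656465 242.1871626005944
```

Request:
arm_command --targets "0.14 0.45 -0.7 0 0 0 0.134;0.14 0.45 -0.7 0 0 0 0.134;0.14 0.45 -0.7 0 0 0 0.134;0.14 0.45 -0.7 0 0 0 0.134;0.14 0.45 -0.7 0 0 0 0.134;0.14 0.45 -0.7 0 0 0 0.134;0.14 0.45 -0.7 0 0 0 0.134;0.14 0.45 -0.7 0 0 0 0.134;0.14 0.45 -0.7 0 0 0 0.134;0.14 0.45 -0.7 0 0 0 0.134"

```text
time_s: 1.53
position: [0.3021, 0.341, 0.2528]
tool_rot: [[-0.992, -0.126, -0.0], [-0.126, 0.992, 0.001], [0.0, 0.001, -1.0]]
ft_force: [-0.1, 0.0, -0.2]
opening: 0.0502
grasp_force: 0.0
```

Request:
arm_command --targets "0.14 0.42 -0.65 -0.1 0 0 0;0.14 0.42 -0.65 -0.1 0 0 0;0.14 0.42 -0.65 -0.1 0 0 0;0.14 0.42 -0.65 -0.1 0 0 0;0.14 0.42 -0.65 -0.1 0 0 0;0.14 0.42 -0.65 -0.1 0 0 0;0.14 0.42 -0.65 -0.1 0 0 0;0.14 0.42 -0.65 -0.1 0 0 0;0.14 0.42 -0.65 -0.1 0 0 0;0.14 0.42 -0.65 -0.1 0 0 0"

```text
time_s: 2.37
position: [0.4279, 0.1467, 0.2227]
tool_rot: [[-0.992, -0.128, -0.0], [-0.128, 0.992, 0.0], [0.0, 0.0, -1.0]]
ft_force: [-0.6, 0.9, 0.7]
opening: 0.0505
grasp_force: 0.0
```

```bash
python3 - <<'E'
from h import *
s=ctrl.sense(); save('wrist','w1.png')
print(s['position'],s['tool_rot'],s['ft_force'],s['opening'],s['time_s'])
import pickle;pickle.dump({k:np.array(s[k]) for k in('position','tool_rot')},open('s1.pkl','wb'))
E
```

```text
[0.42792792 0.14674109 0.22273292] [[-9.91836026e-01 -1.27519426e-01 -3.06728940e-04]
 [-1.27519532e-01  9.91835997e-01  3.52355305e-04]
 [ 2.59292658e-04  3.88592616e-04 -9.99999891e-01]] [-0.63987834  0.92937915  0.71748524] 0.05052496602100424 2.3667
```

View pics/w1.png

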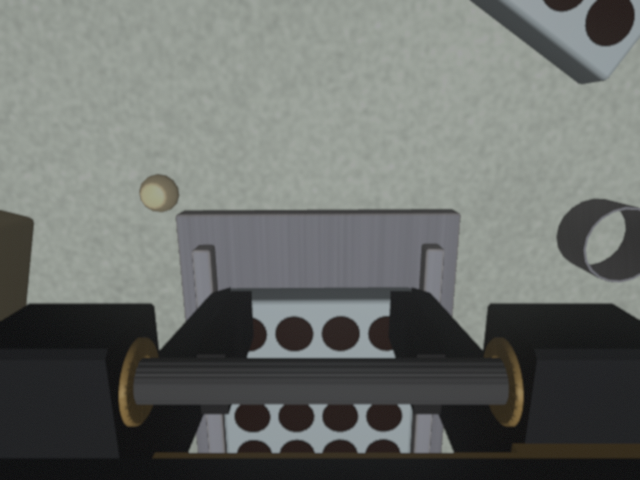

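The wrist view has the mould's near top edge at row 299 and bottom edge at row 289, the platen's near edge at row 212 (columns 178–460), and the fingers aligned with the channel.

```bash
python3 - <<'E'
from h import *
import pickle;s=pickle.load(open('s1.pkl','rb'))
for n,p,z in [('top L',(255,299),.101),('top R',(388,299),.101),('bot',(320,289),.075),('platL',(178,212),.075),('platR',(460,212),.075),('railL',(203,247),.091),('railR',(432,246),.091)]:print(n,ray('wrist',p,z,s))
E
```

```text
top L [0.47233742 0.11020247 0.101     ]
top R [0.46167539 0.19350645 0.101     ]
bot [0.47047228 0.15128745 0.075     ]
platL [0.42864007 0.05157859 0.075     ]
platR [0.40507703 0.2359683  0.075     ]
railL [0.44550916 0.07323054 0.091     ]
railR [0.4264162  0.21735399 0.091     ]
```

Request:
arm_command --targets "0.14 0 0 -0.1 0 0 0;0.14 0 0 -0.2 0 0 0;0.14 0 0 -0.3 0 0 0;0.14 0 0 -0.36 0 0 0;0.14 0 0 -0.4 0 0 0;0.14 0 0 -0.425 0 0 0;0.14 0 0 -0.425 0 0 0;0.14 0.03 0.004 -0.425 0 0 0;0.14 0.05 0.006 -0.425 0 0 0;0.14 0.06 0.008 -0.425 0 0 0"

```text
time_s: 3.25
position: [0.449, 0.1478, 0.0967]
tool_rot: [[-0.992, -0.125, 0.004], [-0.125, 0.992, 0.0], [-0.004, -0.0, -1.0]]
ft_force: [-0.6, 0.2, -0.1]
opening: 0.0502
grasp_force: 0.0
```

Request:
arm_command --targets "0.14 0.01 0.001 0 0 0 0;0.14 0.02 0.003 0 0 0 0;0.14 0.03 0.004 0 0 0 0;0.14 0.04 0.005 0 0 0 0;0.14 0.05 0.006 0 0 0 0;0.14 0.06 0.008 0 0 0 0;0.14 0.07 0.009 0 0 0 0;0.14 0.08 0.01 0 0 0 0;0.14 0.09 0.012 0 0 0 0;0.14 0.1 0.013 0 0 0 0"

```text
time_s: 4.08
position: [0.4769, 0.1514, 0.095]
tool_rot: [[-0.992, -0.125, -0.0], [-0.125, 0.992, -0.0], [0.0, 0.0, -1.0]]
ft_force: [-2.2, -0.3, -0.1]
opening: 0.0505
grasp_force: 0.9
```

Request:
arm_command --targets "0.14 0.01 0.001 0 0 0 0;0.14 0.02 0.003 0 0 0 0;0.14 0.03 0.004 0 0 0 0;0.14 0.04 0.005 0 0 0 0;0.14 0.05 0.006 0 0 0 0;0.14 0.06 0.008 0 0 0 0;0.14 0.07 0.009 0 0 0 0;0.14 0.08 0.01 0 0 0 0;0.14 0.09 0.012 0 0 0 0;0.14 0.1 0.013 0 0 0 0"

```text
time_s: 4.92
position: [0.5069, 0.1553, 0.0952]
tool_rot: [[-0.992, -0.125, 0.0], [-0.125, 0.992, 0.0], [-0.0, 0.0, -1.0]]
ft_force: [-1.8, -0.2, -1.2]
opening: 0.0503
grasp_force: 0.8
```

Request:
arm_command --targets "0.14 0.007 0.001 0 0 0 0;0.14 0.014 0.002 0 0 0 0;0.14 0.021 0.003 0 0 0 0;0.14 0.028 0.004 0 0 0 0;0.14 0.035 0.005 0 0 0 0;0.14 0.042 0.005 0 0 0 0;0.14 0.049 0.006 0 0 0 0;0.14 0.054 0.007 0 0 0 0;0.14 0.058 0.007 0 0 0 0;0.14 0.06 0.008 0 0 0 0"

```text
time_s: 5.75
position: [0.5248, 0.1576, 0.0952]
tool_rot: [[-0.992, -0.125, 0.0], [-0.125, 0.992, -0.0], [-0.0, -0.0, -1.0]]
ft_force: [-2.5, -1.1, 1.2]
opening: 0.0501
grasp_force: 1.4
```

Now 1 mm steps until the force rises.

Request:
arm_command --targets "0.14 0.003 0 0 0 0 0;0.14 0.006 0.001 0 0 0 0;0.14 0.01 0.001 0 0 0 0;0.14 0.013 0.002 0 0 0 0;0.14 0.016 0.002 0 0 0 0;0.14 0.02 0.003 0 0 0 0;0.14 0.023 0.003 0 0 0 0;0.14 0.026 0.003 0 0 0 0;0.14 0.03 0.004 0 0 0 0;0.14 0.03 0.004 0 0 0 0"

```text
time_s: 6.58
position: [0.534, 0.1589, 0.0952]
tool_rot: [[-0.992, -0.125, 0.001], [-0.125, 0.992, 0.0], [-0.001, -0.0, -1.0]]
ft_force: [-2.9, 0.1, 0.0]
opening: 0.05
grasp_force: 0.9
```

Request:
arm_command --targets "0.14 0.003 0 0 0 0 0;0.14 0.006 0.001 0 0 0 0;0.14 0.01 0.001 0 0 0 0;0.14 0.01 0.001 0 0 0 0"

```text
time_s: 6.92
position: [0.5354, 0.1591, 0.0951]
tool_rot: [[-0.992, -0.125, -0.003], [-0.125, 0.992, -0.0], [0.003, 0.0, -1.0]]
ft_force: [-7.5, -0.8, 7.6]
opening: 0.0504
grasp_force: 4.3
```

Request:
arm_command --targets "0.14 0.003 0 0 0 0 0;0.14 0.005 0.001 0 0 0 0;0.14 0.005 0.001 0 0 0 0"

```text
time_s: 7.17
position: [0.5355, 0.1591, 0.0951]
tool_rot: [[-0.992, -0.125, -0.006], [-0.125, 0.992, -0.001], [0.007, -0.0, -1.0]]
ft_force: [-14.2, -3.0, 12.6]
opening: 0.0504
grasp_force: 7.5
```

```bash
python3 - <<'E'
from h import *
im=save('scene','s2.png')
cv2.imwrite('pics/c2.png',cv2.resize(im[250:390,320:460,::-1],None,fx=4,fy=4,interpolation=cv2.INTER_CUBIC))
E
```

```text
(no output)
```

View pics/c2.png

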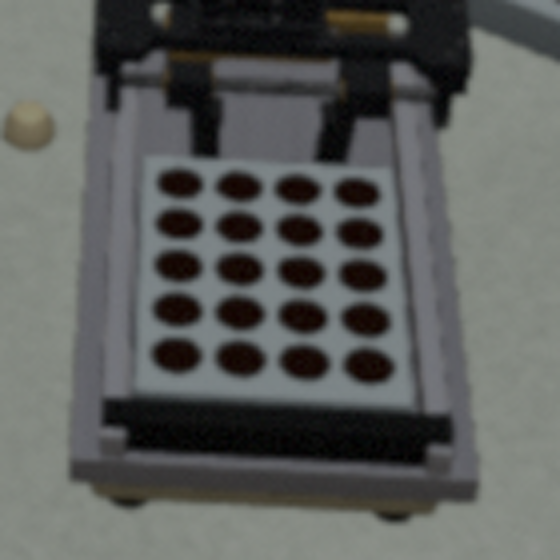

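The mould's far edge is flush with the black stop (crop row 400), and the rising force confirms it is home. Now I'll back off, lift, and go above green.

Request:
arm_command --targets "0.14 -0.03 -0.004 0 0 0 0;0.14 -0.08 -0.01 0 0 0 0;0.14 -0.1 -0.013 0 0 0 0;0.14 -0.1 -0.013 0.1 0 0 0;0.14 -0.1 -0.013 0.2 0 0 0;0.14 -0.1 -0.013 0.3 0 0 0;-1 -0.1 -0.013 0.38 0 0 0;-1 -0.1 -0.013 0.38 0 0 0"

```text
time_s: 7.88
position: [0.5118, 0.1559, 0.2153]
tool_rot: [[-0.992, -0.125, 0.011], [-0.125, 0.992, 0.001], [-0.011, -0.001, -1.0]]
ft_force: [1.0, -0.4, 1.2]
opening: 0.0389
grasp_force: 0.0
```

Request:
arm_command --targets "-1 0 -0.97 0 0 0 0;-1 0 -0.97 0 0 0 0;-1 0 -0.97 0 0 0 0;-1 0 -0.97 0 0 0 0;-1 0 -0.97 0 0 0 0;-1 0 -0.97 0 0 0 0;-1 0 -0.97 0 0 0 0;-1 0 -0.97 0 0 0 0;-1 0 -0.97 0 0 0 0;-1 0 -0.97 0 0 0 0"

```text
time_s: 8.72
position: [0.5079, -0.1352, 0.2085]
tool_rot: [[-0.992, -0.124, -0.0], [-0.124, 0.992, 0.001], [0.0, 0.001, -1.0]]
ft_force: [0.7, 0.4, -0.7]
opening: 0.0006
grasp_force: 0.0
```

```bash
python3 - <<'E'
from h import *
s=ctrl.sense(); im=save('wrist','w2.png'); print(s['position'],s['opening'],s['ft_force'])
hsv=cv2.cvtColor(im,cv2.COLOR_RGB2HSV)
for n,lo,hi in [('green',(45,100,40),(80,255,255)),('blue',(100,150,40),(125,255,255))]:
    m=cv2.inRange(hsv,lo,hi)
    _,_,st,c=cv2.connectedComponentsWithStats(m); k=1+st[1:,4].argmax(); print(n,st[k],c[k],ray('wrist',c[k],.093,s))
E
```

```text
[ 0.50790849 -0.13521949  0.20853389] 0.0006018514705296089 [ 0.71573767  0.40379389 -0.70152504]Traceback (most recent call last):
  File "<stdin>", line 6, in <module>
ValueError: attempt to get argmax of an empty sequence
```

View pics/w2.png

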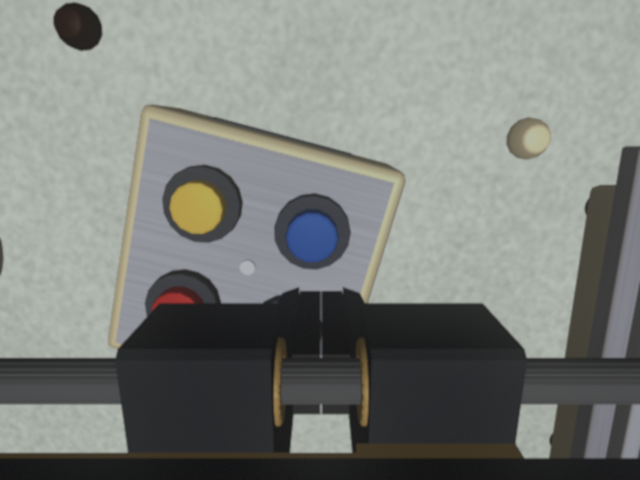

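The wrist view shows blue at (313,236), yellow at (196,208) and red partly visible at (180,300). Green is hidden behind the fingers. I'll check the top-camera estimate against blue and yellow.

```bash
python3 - <<'E'
from h import *
s=ctrl.sense()
b=ray('wrist',(312.5,236.5),.093,s)[:2];y=ray('wrist',(196,208),.093,s)[:2]
u=(b-y)/np.linalg.norm(b-y);f=np.array([u[1],-u[0]])
print(b,y,np.linalg.norm(b-y),'green',b+.07*f)
g=(b+.07*f+[.5724,-.1502])/2;print(g,'shift',(g-s['position'][:2])/.3,s['position'])
E
```

```text
[ 0.5057633  -0.13996319] [ 0.49721418 -0.20930263] 0.06986447685281243 green [ 0.57523724 -0.1485289 ]
[ 0.57381862 -0.14936445] shift [ 0.21950898 -0.04966662] [ 0.50796593 -0.13446447  0.2086365 ]
```

Request:
arm_command --targets "-1 0.22 -0.05 0 0 0 0;-1 0.22 -0.05 0 0 0 0;-1 0.22 -0.05 -0.1 0 0 0;-1 0.22 -0.05 -0.2 0 0 0;-1 0.22 -0.05 -0.26 0 0 0;-1 0.22 -0.05 -0.28 0 0 0;-1 0.22 -0.05 -0.28 0 0 0;-1 0.22 -0.05 -0.28 0 0 0"

```text
time_s: 9.43
position: [0.5746, -0.1495, 0.1259]
tool_rot: [[-0.992, -0.126, 0.001], [-0.126, 0.992, -0.0], [-0.001, -0.0, -1.0]]
ft_force: [-0.0, -0.6, 1.1]
opening: 0.0005
grasp_force: 0.0
```

Request:
arm_command --targets "-1 0 0 -0.03 0 0 0;-1 0 0 -0.05 0 0 0;-1 0 0 -0.06 0 0 0;-1 0 0 -0.065 0 0 0;-1 0 0 -0.07 0 0 0;-1 0 0 -0.075 0 0 0;-1 0 0 -0.08 0 0 0;-1 0 0 -0.085 0 0 0;-1 0 0 -0.085 0 0 0;-1 0 0 -0.085 0 0 0"

```text
time_s: 10.27
position: [0.5742, -0.1504, 0.1004]
tool_rot: [[-0.992, -0.125, 0.0], [-0.125, 0.992, -0.0], [-0.0, -0.0, -1.0]]
ft_force: [-3.6, 3.2, 7.3]
opening: 0.0
grasp_force: 3.7
```

Request:
arm_command --targets "-1 0 0 -0.003 0 0 0;-1 0 0 -0.005 0 0 0;-1 0 0 -0.005 0 0 0"

```text
time_s: 10.52
position: [0.5743, -0.1505, 0.1002]
tool_rot: [[-0.992, -0.125, 0.0], [-0.125, 0.992, -0.0], [-0.0, -0.0, -1.0]]
ft_force: [-7.4, 4.5, 17.0]
opening: 0.0004
grasp_force: 8.4
```

The force climbs sharply with no further travel, so the button is bottomed. Now I'll release and withdraw.

Request:
arm_command --targets "-1 0 0 0.02 0 0 0;-1 0 0 0.05 0 0 0;-1 0 0 0.1 0 0 0;-1 0 0 0.2 0 0 0;-1 0 0 0.3 0 0 0;-1 0 0 0.4 0 0 0;-1 0 0 0.5 0 0 0;-1 -0.2 0 0.5 0 0 0;-1 -0.4 0 0.5 0 0 0;-1 -0.4 0 0.5 0 0 0"

```text
time_s: 11.35
position: [0.4526, -0.1505, 0.2485]
tool_rot: [[-0.992, -0.125, 0.0], [-0.125, 0.992, -0.001], [-0.0, -0.001, -1.0]]
ft_force: [-0.4, 0.4, 0.6]
opening: 0.0005
grasp_force: 0.0
```

Request:
arm_command --targets "-1 0 0 0 0 0 0;-1 0 0 0 0 0 0;-1 0 0 0 0 0 0;-1 0 0 0 0 0 0"

```text
time_s: 11.68
position: [0.4552, -0.151, 0.2487]
tool_rot: [[-0.992, -0.125, 0.001], [-0.125, 0.992, -0.001], [-0.001, -0.001, -1.0]]
ft_force: [-0.6, 1.5, -0.7]
opening: 0.0006
grasp_force: 0.0
```

```bash
python3 - <<'E'
from h import *
save('top','t2.png')
im=cv2.imread('pics/t2.png');cv2.imwrite('pics/c3.png',cv2.resize(im[100:300,130:550],None,fx=1.9,fy=1.9,interpolation=cv2.INTER_CUBIC))
E
```

```text
(no output)
```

View pics/c3.png

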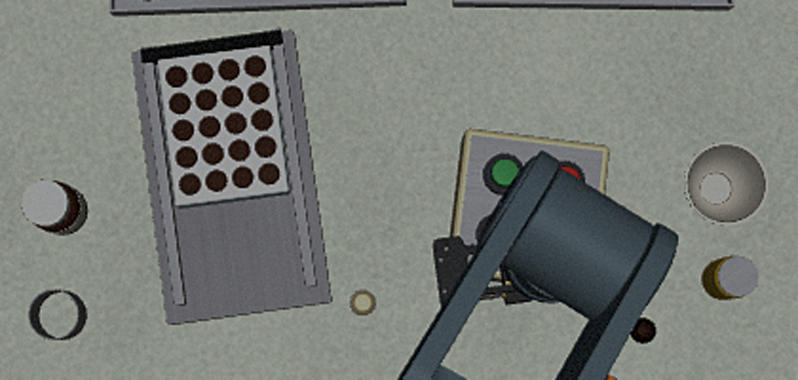

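The picture shows the mould flush against the stop at crop (215,50). Green at (505,172) is clear of the arm, and the loose things are where they were.

```bash
python3 -c "
from cell import ctrl
print(ctrl.sign_off())"
```

```text
the job is handed in; nothing more can be done
None
```

The mould is against the rubber stop, the green button was pressed fully down and released, the arm is clear, and the job is handed in; the sign-off returned no verdict.

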